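# Hold a rectifier home in the drill jig

### The arm

A 6-joint arm with a two-finger parallel gripper is mounted at the origin on the work surface. World frame = base frame: x ahead of the robot, y to its left, z up, the work surface at z = 0. Lengths are in m, angles in rad, forces in N, time in s.
With the tool pointing down it reaches from about 0.35 to 0.775 m from the base axis. Payload 5.5 kg.
Tool frame: the origin (TCP) lies between the finger pads; the fingertips stand 22 mm ahead of it and the grasp point (between the pads) lies 3 mm ahead of it; z points along the fingers, y is the line along which they close (so a half turn about z gives the same grasp; the last joint's range is limited). The gripper opens to 85 mm and grips with 20 to 120 N. Pads are 22 mm wide; open, the fingers measure 114 mm over their backs; the gripper's body (76 mm by 85 mm) begins 54 mm behind the grasp point. The pads swing forward as they close: fully open they stand 13 mm farther back than shut.
Start: joints at [1.082, 0.313, 0.046, 1.304, 0, 1.431], TCP at [0.197, 0.54, 0.23] pointing down, gripper open.
Joint ranges: [-2.76, 2.76], [-0.86, 1.69], [-1.03, 1.26], [-2.2, 2.34], [-1.47, 1.5], [-3.14, 3.14]. Speed limits (rad/s): [2.57, 2.57, 3.14, 3.14, 3.14, 3.14].

### API

Orientations are given as a unit quaternion [w, x, y, z].
In Python, from workcell import env, viewer gives the robot as it stands (env), with the cameras (viewer).
- The arm moves only by the tool nudge_tcp, called after "Request:" as name(argument=value, ...) on one line, values as JSON. Schema: {"type":"object","properties":{"ticks":{"type":"array","items":{"type":"array","prefixItems":[{"type":"array","items":{"type":"number"},"minItems":3,"maxItems":3},{"type":"array","items":{"type":"number"},"minItems":3,"maxItems":3}],"minItems":2,"maxItems":2},"minItems":1,"maxItems":8},"jaw":{"type":"number"},"force":{"type":"number"},"only":{"type":"string"},"quiet":{"type":"boolean"},"lines":{"type":"string"}},"required":["ticks"],"additionalProperties":false}. ticks is a list of rows, 1 to 8 of them, each written [[dx, dy, dz], [rx, ry, rz]]: dx, dy, dz in m, then a rotation vector rx, ry, rz in rad; each row is the pose to reach, as a shift and turn from the pose commanded when the call began, along the tool's axes at that moment; what a row does not reach only later rows make up. A row lasts 1/8 s, in which the tool goes at most 0.0625 m and 0.188 rad, less where a joint would pass 70% of its speed; a pose out of reach is approached as far as the arm can. jaw is the finger opening in m, set as the call begins (left out keeps the last). The fingers move at their own pace and stop on an object; force is the grip in N (left out, the last holds). Time passes only in rows, so rows that do not move let the fingers close. The tool returns the time, the measured TCP pose, the force, the opening and the grip force at its end. only (a regular expression) keeps the lines of the reply that match it, lines (a string "A,B") keeps lines A to B, and quiet returns only ok. Input that does not fit is refused with a message, and nothing moves.
- env.get_state(): the state, without advancing time (a new reading comes with each control period).
- viewer.read_camera(name): name is "side" or "top" or "wrist"; returns a dict with "image" (420x560x3 uint8, red, green, blue), "K" (3x3 intrinsics, pixels), "D" ([k1, k2, p1, p2, k3] as OpenCV has them; the pictures are not rectified), "R" (3x3) and "t" (3): a world point X has camera coordinates R X + t. Camera axes: x right, y down, z forward; pixel columns grow to the right and rows downward; lengths in m; the calibration is good to about 2 mm. A picture is of the moment at which its call begins. There is no depth.
- env.hand_in(): hands the job in; it is judged then, once.
The state is a dict: "clock": time; "joint_pos": joint angles; "qvel": joint speeds; "tau": joint torques, N m; "tcp_pos": TCP position; "orientation": TCP orientation; "wrist_force": force on the tool from outside, world axes, zero at the start; "ft_torque": the same for the moment, N m; "finger_gap": finger opening in m; "grip_force": force on a finger pad.
Only numpy, scipy, OpenCV 4.12 (cv2) and the standard library are available. Lean on these libraries where they do the work, as an engineer would, in place of code of your own. Each camera call takes 0.05 s, during which the arm holds its last target. There are 200 camera calls.

### The job

Pick the finned rectifier up off the bench and lay it flat on the blue drill jig's plate, fins up, with its orange plug socket pointing away from the short fence. Push it home into the jig's corner so that its flange bears flush on the long fence and on the short fence at the same time, and finish while still holding it there, ready for drilling: do not let go, but keep a steady hand pressure of about 10 N on each fence. Do not bang or force it, and leave the spray can, screwdriver and socket where they are.

Things in the scene. Friction and masses are not known exactly. Their poses are not given: they have to be found in the camera images.
- rectifier: Loose rectifier, 0.3-0.6 kg. Aluminium flange 100 (x) x 70 (y) x 12 mm; centred on it a dark body 84 (x) x 46 (y) mm, from 12 to 46 mm height, fins along x; grip its flat sides, 46 mm apart in y. Orange plug socket, 30 mm wide, juts 10 mm past the flange's -x end at 13-29 mm height. Origin: centre of underside; z up at start. When home its +x end is on the short fence, its +y side on the long.
- rectifier_corner (a point): The flange's bottom corner at its +x, +y corner, (50, 35, 0) mm from the rectifier's origin: it comes to jig_corner when home.
- jig: Fixed drill jig: blue steel plate 200 (x) x 150 (y) x 12 (z) mm, flat on the bench, with two steel fences on top. Origin: centre of its underside; z up. The long fence is on the +y side, the short one at the +x end; the -x and -y sides are open. When home, the rectifier's origin is at (25, 20, 12) mm in the jig's frame, axes parallel. A part pushed down on the plate drags as it slides.
- jig_corner (a point): Where the inner faces of the two fences would meet, at the plate's top: (75, 55, 12) mm in the jig's frame, same axes. The fences stop short of the corner itself, leaving it relieved.
- long_fence: Steel bar fixed along the jig's +y side, 130 x 16 mm, 14 mm high above the plate (top at 26 mm over the bench). Its inner face looks to the jig's -y and lies at jig y = 55 mm, from jig x = -80 to 50 mm. The entry's origin and axes are those of the jig.
- short_fence: Steel bar fixed across the jig's +x end, 16 x 85 mm, 14 mm high above the plate, with two brass drill bushes jutting 9 mm out of its outer face. Its inner face looks to the jig's -x and lies at jig x = 75 mm, from jig y = -45 to 40 mm. The entry's origin and axes are those of the jig.
- spray_can: Bystander: upright spray can with a red label, 60 mm diameter, 160 mm high, standing free; origin at the centre of its base.
- screwdriver: Bystander: yellow-handled screwdriver, 170 mm long, lying loose along its x axis, tip towards +x; origin below about its middle.
- socket: Bystander: steel spanner socket, 26 mm diameter, 48 mm high, standing free; origin at the centre of its base.

How it is judged:
By the outcome, as a careful person would: the job done as asked, in the order asked, and still so for the second after the job is handed in, while the arm keeps its last pose, push and grip.
It also fails if it takes over 64 s, if anything falls off the work surface, if the arm or the gripper's body presses on something with over 40 N, if the wrist force passes 120 N, or if a joint passes its speed limit or range.

## Working session

There is one attempt and no reset: what is moved stays moved. The work goes in short steps, Python scripts to look and compute and a tool call to move; the robot and the scene stay as the last step left them, time stands still between calls to the robot, and variables do not carry over. Pictures are saved under pics/ and viewed, at most 10 in all, crops included, and the job is handed in when it is done.

```bash
ls; mkdir -p pics
```

Run:
```python
from workcell import env, viewer
import cv2
s=env.get_state();print(s['clock'],s['tcp_pos'],s['orientation'],s['wrist_force'],s['finger_gap'])
for n in("top","side"):
    c=viewer.read_camera(n);cv2.imwrite(f'pics/{n}0.png',c['image'][:,:,::-1]);print(n,c['K'],c['D'],c['R'],c['t'])
```

```text
pics
workcell.py
0.0 [0.19629029 0.53989771 0.22920326] [-2.81144237e-04  1.73540074e-01  9.84826367e-01 -8.88743248e-04] [-0.03592867 -0.35669436  0.45525835] 0.08552427619853262
top [[530.002791     0.         271.75040849]
 [  0.         530.002791   206.65520593]
 [  0.           0.           1.        ]] [-0.12133982  0.          0.          0.          0.        ] [[ 0.02429892 -0.99969671 -0.00400532]
 [-0.99401163 -0.02373337 -0.10666586]
 [ 0.10653845  0.0065732  -0.99428686]] [-0.00366948  0.5744961   0.85475723]
side [[493.74794288   0.         280.04976118]
 [  0.         493.74794288 204.80137332]
 [  0.           0.           1.        ]] [0.007388 0.       0.       0.       0.      ] [[-0.99266827 -0.12026608  0.01207377]
 [-0.07882863  0.56843057 -0.81894611]
 [ 0.09162834 -0.81389358 -0.5737434 ]] [0.58944971 0.08052344 0.85020038]
```

View pics/top0.png

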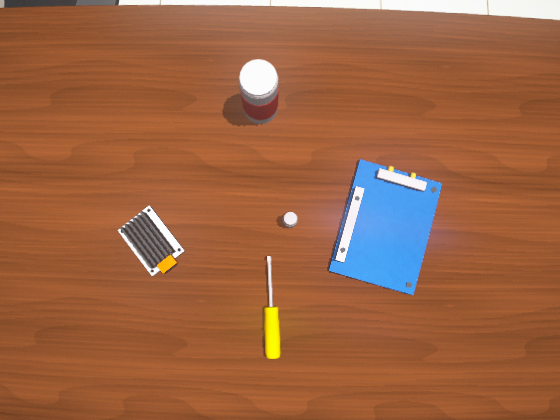

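View pics/side0.png

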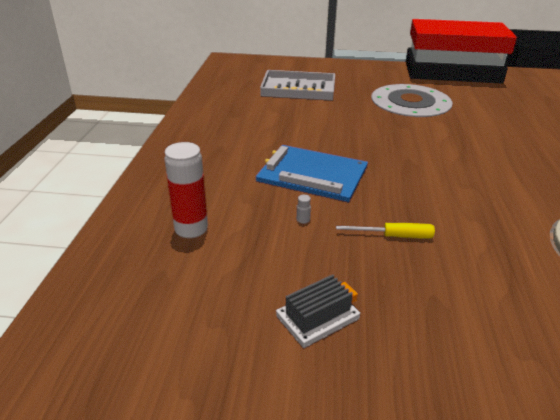

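The top view shows the rectifier at about (150,241), with its plug at (167,263) to its lower right. The jig is at about (388,228), with the short fence at the top (402,180) and the long fence at the left (350,225). The socket is at (290,219), the screwdriver at (271,310) and the can at (260,90). The side view agrees.

Create h.py:
```python
import numpy as np, cv2
from workcell import env, viewer
def rays(c,px):
    u=cv2.undistortPoints(np.asarray(px,float).reshape(-1,1,2),c['K'],np.array(c['D']))[:,0]
    d=np.c_[u,np.ones(len(u))]@np.array(c['R']); return -np.array(c['R']).T@c['t'],d
def onplane(c,px,z):
    C,d=rays(c,px); return (C+d*((z-C[2])/d[:,2])[:,None])[:,:2]
def blobs(m,amin=40):
    n,l,s,ce=cv2.connectedComponentsWithStats(m.astype(np.uint8))
    return [(l==i,s[i],ce[i]) for i in range(1,n) if s[i,4]>=amin]
def rect(c,m,z):
    k=np.concatenate(cv2.findContours(m.astype(np.uint8),cv2.RETR_EXTERNAL,cv2.CHAIN_APPROX_NONE)[0])
    p=onplane(c,k[:,0],z)
    (x,y),(w,h),a=cv2.minAreaRect((p*1000).astype(np.float32))
    if w<h: w,h,a=h,w,a+90
    return x,y,w,h,(a+90)%180-90   # mm, long axis angle deg
```

Run:
```python
from h import *
for n in("top","side"):
    c=viewer.read_camera(n);im=c['image'];hsv=cv2.cvtColor(im,cv2.COLOR_RGB2HSV);H,S,V=cv2.split(hsv)
    print(n,'C',rays(c,[[0,0]])[0].round(3))
    for nm,m,z in(('white',(S<60)&(V>130),(.012,.026,.048)),('blue',(H>95)&(H<125)&(S>120),(.012,)),('dark',(V<75)&(S<110),(.012,.046)),('orange',(H>10)&(H<22)&(S>200)&(V>180),(.029,)),('yellow',(H>25)&(H<35)&(S>200),(.015,)),('red',((H<4)|(H>176))&(S>200)&(V>90),(.1,))):
        m[:140 if n=='side' else 50]=0
        for b,s,ce in blobs(m):
            print(nm,s,[tuple(np.round(rect(c,b,zz),1).tolist()) for zz in z])
```

```text
top C [0.48  0.004 0.911]
white [ 239   59   39   40 1247] [(803.5, 40.1, 72.2, 67.2, 1.3), (798.5, 39.6, 71.0, 66.1, 1.3), (790.6, 38.7, 69.3, 64.5, 1.3)]
white [377 168  50  23 487] [(629.5, -212.6, 86.9, 17.3, 75.1), (627.2, -209.3, 85.6, 17.1, 75.1), (623.6, -204.0, 83.5, 16.6, 75.1)]
white [335 186  29  76 725] [(550.7, -122.9, 131.7, 16.2, -14.9), (549.6, -120.9, 129.7, 16.0, -14.9), (547.9, -117.8, 126.4, 15.6, -14.9)]
white [142 205  43  53 472] [(530.1, 196.8, 100.5, 21.4, 39.1), (529.3, 193.8, 98.9, 21.1, 39.1), (528.1, 189.1, 96.4, 20.5, 39.1)]
white [283 212  15  15 164] [(556.7, -21.6, 24.8, 22.6, 19.5), (555.5, -21.2, 24.4, 22.3, 19.5), (553.7, -20.6, 23.8, 21.7, 19.5)]
white [118 228  42  48 271] [(493.2, 240.5, 100.7, 16.9, 46.2), (493.0, 236.8, 99.2, 16.6, 46.2), (492.7, 231.0, 96.7, 16.2, 46.2)]
white [267 256   6  51 184] [(450.5, 10.9, 84.2, 6.3, 3.8), (451.0, 10.8, 82.9, 6.2, 3.8), (451.7, 10.7, 80.8, 6.0, 3.8)]
blue [ 329  159  113  136 8523] [(547.5, -185.5, 200.0, 149.7, -15.0)]
blue [394 170  16   6  42] [(641.2, -212.7, 27.5, 4.5, 73.0)]
orange [157 255  20 
[... 868 characters left out ...]
70.1, 6.5, 72.0), (113.6, -11.3, 68.3, 6.3, 72.0), (130.5, 19.5, 65.4, 6.1, 72.0)]
white [336 226  49   4 134] [(449.9, 9.0, 85.3, 7.8, 4.5), (451.6, 27.5, 83.0, 7.6, 4.5), (454.2, 56.7, 79.5, 7.3, 4.5)]
white [276 306  84  37 690] [(512.9, 218.1, 100.9, 71.1, 39.6), (512.9, 231.1, 98.3, 69.3, 39.6), (513.0, 251.7, 94.1, 66.3, 39.6)]
blue [ 257  147  110   54 2847] [(547.1, -174.9, 199.9, 161.6, -14.7)]
dark [ 286  277   66   56 1818] [(512.9, 200.6, 103.6, 69.6, 39.1), (512.9, 233.4, 97.0, 65.2, 39.1)]
orange [342 282  15  13  60] [(470.1, 181.4, 28.8, 7.4, -48.9)]
yellow [385 223  49  13 448] [(363.2, 3.3, 85.3, 32.2, 2.9)]
red [ 168  179   37   44 1175] [(731.5, 88.0, 124.7, 56.1, -68.6)]
```

Add to h.py:
```python
from scipy.spatial.transform import Rotation as Ro
def go(p,toolx_deg,level=True):
    """shift + turn in tool axes to reach world p (m) with tool down, tool x at this yaw"""
    s=env.get_state();R=Ro.from_quat(np.roll(s['orientation'],-1))
    a=np.radians(toolx_deg);x=np.array([np.cos(a),np.sin(a),0]);z=np.array([0,0,-1.]);T=Ro.from_matrix(np.c_[x,np.cross(z,x),z])
    print('shift',(R.inv().apply(np.array(p)-s['tcp_pos'])).round(4),'rot',(R.inv()*T).as_rotvec().round(4),'t',s['clock'],'wf',np.round(s['wrist_force'],1))
```

Run:
```python
from h import *
c=viewer.read_camera("top");H,S,V=cv2.split(cv2.cvtColor(c['image'],cv2.COLOR_RGB2HSV))
m=(S<60)&(V>130);m[:200]=0;m[280:]=0;m[:,:110]=0;m[:,190:]=0
print(np.round(rect(c,m,.012),1))
go([.513,.218,.19],219.3)
```

```text
[514.  216.1 100.9  71.3  39.8]
shift [-0.4076 -0.1945  0.0398] rot [-7.0000e-04 -5.0000e-04 -1.0347e+00] t 0.25 wf [-0.  -0.3 -0.3]
```

Request:
nudge_tcp(ticks=[[[-0.05,-0.024,0.005],[0,0,-0.13]],[[-0.1,-0.048,0.01],[0,0,-0.26]],[[-0.15,-0.072,0.015],[0,0,-0.39]],[[-0.2,-0.096,0.02],[0,0,-0.52]],[[-0.255,-0.12,0.025],[0,0,-0.65]],[[-0.305,-0.145,0.03],[0,0,-0.78]],[[-0.357,-0.17,0.035],[0,0,-0.91]],[[-0.408,-0.195,0.04],[0,0,-1.035]]], jaw=0.085)

```text
clock: 1.25
tcp_pos: [0.5145, 0.2162, 0.19]
orientation: [0.0, -0.338, 0.941, 0.0]
wrist_force: [0.2, 0.8, 0.7]
finger_gap: 0.0847
grip_force: 0.0
```

Request:
nudge_tcp(ticks=[[[0,0,0],[0,0,0]],[[0,0,0],[0,0,0]]])

```text
clock: 1.5
tcp_pos: [0.5129, 0.2176, 0.1898]
orientation: [-0.0, -0.336, 0.942, 0.0]
wrist_force: [-0.5, -0.7, -1.4]
finger_gap: 0.0855
grip_force: 0.0
```

Run:
```python
from h import *
c=viewer.read_camera("wrist");cv2.imwrite('pics/w1.png',c['image'][:,:,::-1])
go([.514,.2165,.042],219.6)
H,S,V=cv2.split(cv2.cvtColor(c['image'],cv2.COLOR_RGB2HSV))
for nm,m,z in(('white',(S<60)&(V>130),.012),('dark',(V<75)&(S<110),.046)):
    for b,s,ce in blobs(m,400): print(nm,s,np.round(rect(c,b,z),1))
```

```text
shift [-1.000e-04 -2.300e-03  1.481e-01] rot [ 0.0007 -0.0004 -0.005 ] t 1.55 wf [-0.2 -0.3 -0.4]
white [ 20  45  24  27 518] [566.8 -45.   24.3  23.9 -57.8]
white [ 244  133   22  103 1377] [531.2 194.2 101.1  19.7  37.6]
white [ 299  133   21  102 1397] [497.1 235.2 100.   18.8  40.7]
dark [    0   262   560   158 45817] [653.1 321.5 694.6 219.6 -50.6]
```

View pics/w1.png

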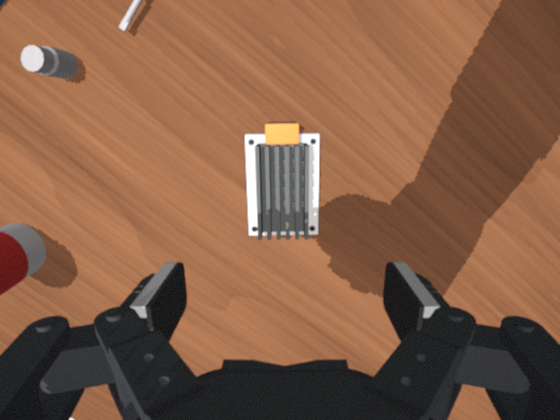

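The wrist view shows the rectifier at (282,185) with its plug at the top (282,133). The fingers straddle its line, parallel to the fins. The measured centre is about (514, 215.7) mm at a yaw of 39.4°, so I'm going down.

Request:
nudge_tcp(ticks=[[[0,-0.001,0.04],[0,0,-0.002]],[[0,-0.002,0.08],[0,0,-0.002]],[[0,-0.002,0.115],[0,0,-0.002]],[[0,-0.0025,0.138],[0,0,-0.002]],[[0,-0.0025,0.148],[0,0,-0.002]],[[0,-0.0025,0.148],[0,0,-0.002]]], jaw=0.085)

```text
clock: 2.3
tcp_pos: [0.5141, 0.2166, 0.0421]
orientation: [-0.0, -0.338, 0.941, 0.0]
wrist_force: [1.6, -0.1, -0.5]
finger_gap: 0.0851
grip_force: 0.0
```

Request:
nudge_tcp(ticks=[[[0,0,0],[0,0,0]],[[0,0,0],[0,0,0]],[[0,0,0],[0,0,0]],[[0,0,0],[0,0,0]],[[0,0,0],[0,0,0]],[[0,0,0],[0,0,0]],[[0,0,0],[0,0,0]],[[0,0,0],[0,0,0]]], jaw=0.03, force=60)

```text
clock: 3.3
tcp_pos: [0.5164, 0.2166, 0.0444]
orientation: [0.002, -0.337, 0.941, 0.0]
wrist_force: [-1.6, 1.3, 9.3]
finger_gap: 0.0304
grip_force: 4.8
```

Run:
```python
from h import *
c=viewer.read_camera("side")['image'][200:400,180:460];d=viewer.read_camera("wrist")['image'][100:380,80:480]
c=cv2.resize(c,(400,286))[:280]
cv2.imwrite('pics/g2.png',np.vstack([c,d])[:,:,::-1])
s=env.get_state();print(s['tcp_pos'],s['finger_gap'],s['grip_force'],s['wrist_force'],s['ft_torque'])
```

```text
[0.51638959 0.21659418 0.0443626 ] 0.02979760757705985 4.793200974818319 [-1.24197464  1.63808688 10.83681444] [0.24192616 0.42249801 0.06824061]
```

View pics/g2.png

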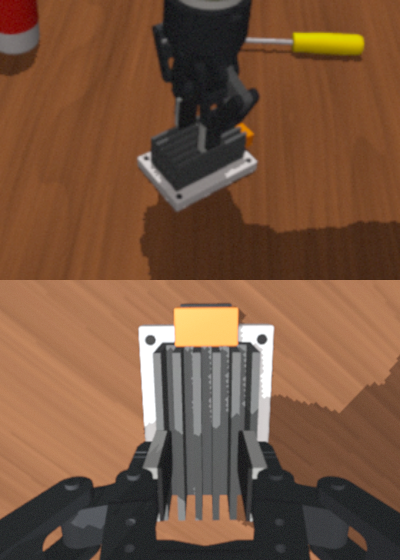

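Run:
```python
from h import *
c=viewer.read_camera("side")['image'][240:350,260:380];d=viewer.read_camera("wrist")['image'][220:380,180:400]
c=cv2.resize(c,(392,360),interpolation=2);d=cv2.resize(d,(400,360)[:2],interpolation=2)
cv2.imwrite('pics/g3.png',np.hstack([c,d])[:,:,::-1])
```

```text
(no output)
```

View pics/g3.png

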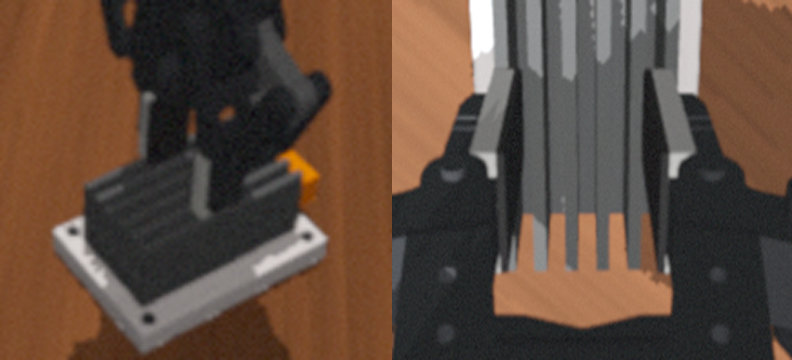

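The picture shows the finger tips in among the fin tops, with the near finger at (205,190) inside the outer fin line, instead of on the flat sides. I'm checking whether the rectifier moved or tilted before I open.

Run:
```python
from h import *
for n in('side','wrist'):
    c=viewer.read_camera(n);H,S,V=cv2.split(cv2.cvtColor(c['image'],cv2.COLOR_RGB2HSV))
    for b,s,ce in blobs((S<60)&(V>130),300):
        print(n,s,np.round(rect(c,b,.012),1))
    for b,s,ce in blobs((H>10)&(H<22)&(S>200)&(V>180),40): print('orange',s,np.round(rect(c,b,.029),1))
```

Run:
```python
from h import *
c=viewer.read_camera("side");a=np.radians(39.4);ux=np.array([np.cos(a),np.sin(a),0]);uy=np.array([-ux[1],ux[0],0])
t=env.get_state()['tcp_pos']
def pr(n,P):
    p=cv2.projectPoints(np.array(P)[None],cv2.Rodrigues(np.array(c['R']))[0],np.array(c['t']),c['K'],np.array(c['D']))[0].ravel();print(n,p.round(1),'crop',((p-[260,240])*[392/120,360/110]).round(0))
o=np.array([t[0],t[1],0])
for z in(.022,.034,.046,.06): pr(z,o+11e-3*ux+15e-3*uy+[0,0,z])
r=np.array([.514,.216,0])
for y in(-.023,.023):
  for x in(-.042,.042): pr(('body',x,y),r+x*ux+y*uy+[0,0,.046])
print('cam',rays(viewer.read_camera('wrist'),[[0,0]])[0])
```

```text
0.022 [315.6 315.6] crop [181. 247.]
0.034 [316.  309.6] crop [183. 228.]
0.046 [316.5 303.6] crop [184. 208.]
0.06 [317.  296.3] crop [186. 184.]
('body', -0.042, -0.023) [332.1 273.3] crop [235. 109.]
('body', 0.042, -0.023) [284.3 295. ] crop [ 80. 180.]
('body', -0.042, 0.023) [351.9 292.4] crop [300. 171.]
('body', 0.042, 0.023) [303.  316.2] crop [141. 249.]
cam [0.46338294 0.1722686  0.18706401]
```

Request:
nudge_tcp(ticks=[[[0,0,-0.003],[0,0,0]],[[0,0,-0.008],[0,0,0]],[[0,0,-0.013],[0,0,0]],[[0,0,-0.013],[0,0,0]]])

```text
clock: 4.2
tcp_pos: [0.5153, 0.2158, 0.0556]
orientation: [0.0, -0.337, 0.941, -0.0]
wrist_force: [0.3, -0.5, -0.1]
finger_gap: 0.0298
grip_force: 0.0
```

Run:
```python
from h import *
c=viewer.read_camera("side")['image'][220:350,250:390];d=viewer.read_camera("wrist")['image']
c=cv2.resize(c,(392,360),interpolation=2);d=cv2.resize(d,(400,360)[:2],interpolation=2)
cv2.imwrite('pics/g4.png',np.hstack([c,d])[:,:,::-1])
```

```text
(no output)
```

View pics/g4.png

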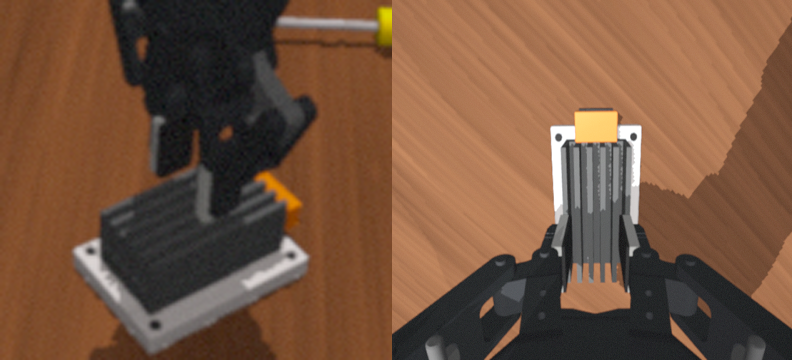

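Run:
```python
from h import *
c=viewer.read_camera("side");a=np.radians(39.4);ux=np.array([np.cos(a),np.sin(a),0]);uy=np.array([-ux[1],ux[0],0])
t=env.get_state()['tcp_pos']
for px,offs in(([325,298.7],(15,22)),([311.4,282.1],(-15,-22))):
    C,d=rays(c,[px])
    for o in offs:
        s=((t+o*1e-3*uy-C)@uy)/(d[0]@uy);P=C+s*d[0];print(o,'along x',((P-t)@ux*1e3).round(1),'z',P[2].round(4))
```

```text
15 along x -1.4 z 0.0481
22 along x 4.6 z 0.0574
-15 along x 0.9 z 0.0562
-22 along x -4.6 z 0.0477
```

Lifting freed it with no force, so the tips had been riding on the fin tops. They seem to stand farther back than I assumed. I'll open, go lower while watching the force, and close gently to test the grip.

Request:
nudge_tcp(ticks=[[[0,0,0],[0,0,0]],[[0,0,0],[0,0,0]],[[0,0,0],[0,0,0]],[[0,0,0],[0,0,0]],[[0,0,0],[0,0,0]],[[0,0,0],[0,0,0]]], jaw=0.085, force=20)

```text
clock: 5.1
tcp_pos: [0.5149, 0.2158, 0.0551]
orientation: [0.0, -0.337, 0.941, 0.0]
wrist_force: [0.2, 0.7, 0.2]
finger_gap: 0.0848
grip_force: 0.0
```

Request:
nudge_tcp(ticks=[[[0.0,0.0,0.006],[0,0,0]],[[0.0,0.0,0.012],[0,0,0]],[[0,0,0.018],[0,0,0]],[[0,0,0.023],[0,0,0]],[[0,0,0.023],[0,0,0]]])

```text
clock: 5.72
tcp_pos: [0.5144, 0.2157, 0.0315]
orientation: [-0.001, -0.337, 0.941, 0.0]
wrist_force: [-0.3, -0.2, 0.6]
finger_gap: 0.0847
grip_force: 0.0
```

Request:
nudge_tcp(ticks=[[[0,0,0],[0,0,0]],[[0,0,0],[0,0,0]],[[0,0,0],[0,0,0]],[[0,0,0],[0,0,0]],[[0,0,0],[0,0,0]],[[0,0,0],[0,0,0]],[[0,0,0],[0,0,0]]], jaw=0.044, force=20)

```text
clock: 6.6
tcp_pos: [0.5152, 0.2159, 0.0325]
orientation: [0.0, -0.337, 0.941, 0.0]
wrist_force: [-1.0, 1.1, 4.8]
finger_gap: 0.0456
grip_force: 22.0
```

Run:
```python
from h import *
c=viewer.read_camera("side")['image'][220:350,250:390];d=viewer.read_camera("wrist")['image']
c=cv2.resize(c,(392,360),interpolation=2);d=cv2.resize(d,(400,360)[:2],interpolation=2)
cv2.imwrite('pics/g5.png',np.hstack([c,d])[:,:,::-1])
```

```text
(no output)
```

View pics/g5.png

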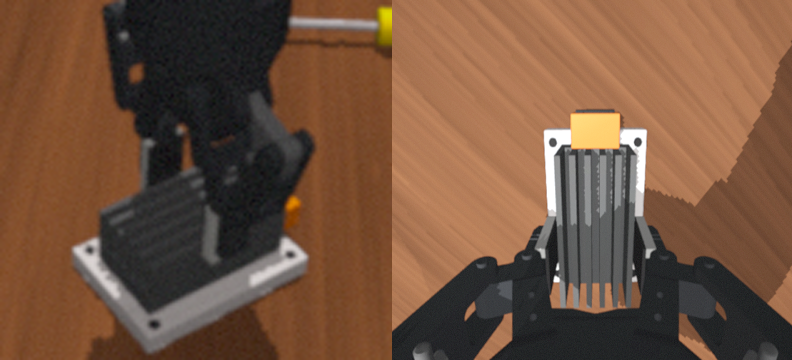

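Run:
```python
from h import *
c=viewer.read_camera("side");a=np.radians(39.4);ux=np.array([np.cos(a),np.sin(a),0]);uy=np.array([-ux[1],ux[0],0])
t=env.get_state()['tcp_pos']
for px,offs in(([325.7,314.6],(23,26,30)),([330,312],(23,30,37))):
    C,d=rays(c,[px])
    for o in offs:
        s=((t+o*1e-3*uy-C)@uy)/(d[0]@uy);P=C+s*d[0];print(o,'along x',((P-t)@ux*1e3).round(1),'z',P[2].round(4))
cv2.imwrite('pics/raw.png',cv2.resize(c['image'][270:340,290:370,::-1],None,fx=7,fy=7,interpolation=cv2.INTER_CUBIC))
```

```text
23 along x 1.1 z 0.0253
26 along x 3.7 z 0.0296
30 along x 7.2 z 0.0353
23 along x -6.3 z 0.0263
30 along x -0.1 z 0.0363
37 along x 6.1 z 0.0463
```

View pics/raw.png

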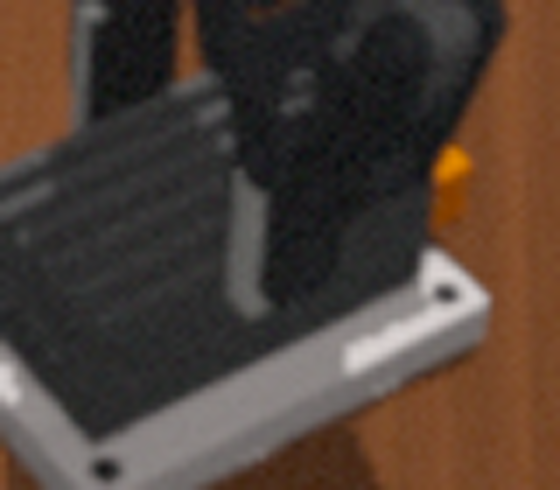

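The pads are now on the flat sides, with the tip corner at about (325.7,315), roughly 25 mm high and 11 mm above the flange. There's room to grip 6 mm lower, so I'll regrip there more firmly.

Request:
nudge_tcp(ticks=[[[0,0,0],[0,0,0]],[[0,0,0],[0,0,0]],[[0,0,0],[0,0,0]],[[0,0,0.003],[0,0,0]],[[0,0,0.006],[0,0,0]],[[0,0,0.006],[0,0,0]]], jaw=0.085, force=20)

```text
clock: 7.5
tcp_pos: [0.5146, 0.2157, 0.0257]
orientation: [-0.0, -0.337, 0.941, 0.0]
wrist_force: [-0.4, -0.3, -0.1]
finger_gap: 0.0849
grip_force: 0.0
```

Request:
nudge_tcp(ticks=[[[0,0,0],[0,0,0]],[[0,0,0],[0,0,0]],[[0,0,0],[0,0,0]],[[0,0,0],[0,0,0]],[[0,0,0],[0,0,0]],[[0,0,0],[0,0,0]]], jaw=0.044, force=20)

```text
clock: 8.25
tcp_pos: [0.5151, 0.2159, 0.0263]
orientation: [0.0, -0.337, 0.941, 0.0]
wrist_force: [0.3, -0.1, 1.7]
finger_gap: 0.0456
grip_force: 22.1
```

Request:
nudge_tcp(ticks=[[[0,0,0],[0,0,0]],[[0,0,0],[0,0,0]],[[0,0,0],[0,0,0]]], jaw=0.042, force=50)

```text
clock: 8.62
tcp_pos: [0.5152, 0.2159, 0.0265]
orientation: [0.0, -0.337, 0.941, 0.0]
wrist_force: [-0.9, 0.4, 5.4]
finger_gap: 0.0451
grip_force: 52.9
```

Request:
nudge_tcp(ticks=[[[0,0,-0.005],[0,0,0]],[[0,0,-0.015],[0,0,0]],[[0,0,-0.03],[0,0,0]],[[0,0,-0.05],[0,0,0]],[[0,0,-0.05],[0,0,0]]])

```text
clock: 9.25
tcp_pos: [0.5167, 0.2162, 0.0784]
orientation: [0.002, -0.337, 0.941, -0.0]
wrist_force: [-0.1, -0.7, -4.8]
finger_gap: 0.045
grip_force: 52.0
```

Run:
```python
from h import *
for n in('wrist',):
    c=viewer.read_camera(n);H,S,V=cv2.split(cv2.cvtColor(c['image'],cv2.COLOR_RGB2HSV))
    for b,s,ce in blobs((S<60)&(V>130),500): print(n,s,np.round(rect(c,b,.062),1))
cv2.imwrite('pics/lift.png',np.hstack([cv2.resize(c['image'],(400,300)),cv2.resize(viewer.read_camera('side')['image'][180:360,200:440],(400,300))])[:,:,::-1])
```

```text
wrist [ 209  151   41  135 2712] [522.2 183.7  71.   19.1  35.9]
wrist [ 320  150   40  106 2271] [480.9 219.8  53.2  18.5  39.9]
wrist [246 185  11  81 682] [516.6 194.   42.    4.3  39.6]
wrist [268 185  10  82 698] [510.1 202.4  42.5   4.3  39.1]
wrist [291 185  10  69 552] [500.1 208.8  35.2   4.3  39.8]
wrist [313 185  10  60 507] [491.3 215.6  30.4   4.3  39.4]
```

View pics/lift.png

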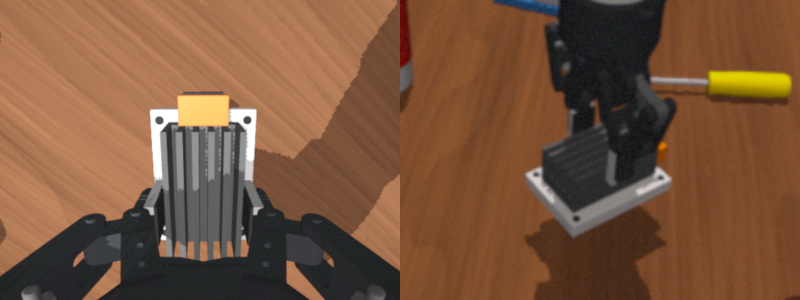

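Lifted level on both views, weighing about 4.8 N, with the fins up and parallel to the fingers. Next I carry it over the jig, 15 mm short of each fence.

Run:
```python
from h import *
go([.5597,-.1833,.13],165)
```

```text
shift [ 0.219  -0.3366 -0.0537] rot [1.0e-04 8.0e-04 9.5e-01] t 9.35 wf [ 0.4  0.  -4.9]
```

Request:
nudge_tcp(ticks=[[[0.01,-0.015,-0.03],[0,0,0.05]],[[0.035,-0.053,-0.05],[0,0,0.16]],[[0.062,-0.095,-0.054],[0,0,0.28]],[[0.092,-0.141,-0.054],[0,0,0.41]],[[0.122,-0.188,-0.054],[0,0,0.54]],[[0.153,-0.235,-0.054],[0,0,0.67]],[[0.183,-0.281,-0.054],[0,0,0.8]],[[0.207,-0.318,-0.054],[0,0,0.9]]])

```text
clock: 10.35
tcp_pos: [0.5564, -0.1634, 0.129]
orientation: [-0.001, 0.108, 0.994, 0.0]
wrist_force: [-0.1, -0.0, -5.1]
finger_gap: 0.0449
grip_force: 53.4
```

Request:
nudge_tcp(ticks=[[[0.0,-0.022,0],[0,0,0.05]],[[0,-0.022,0],[0,0,0.05]]])

```text
clock: 10.6
tcp_pos: [0.5513, -0.1839, 0.129]
orientation: [-0.001, 0.132, 0.991, 0.0]
wrist_force: [0.7, -0.3, -4.6]
finger_gap: 0.045
grip_force: 53.5
```

Run:
```python
from h import *
go([.5593,-.1842,.0445],165)
c=viewer.read_camera('wrist');H,S,V=cv2.split(cv2.cvtColor(c['image'],cv2.COLOR_RGB2HSV))
for b,s,ce in blobs((S<60)&(V>130),500): print(s,np.round(rect(c,b,.103),1))
cv2.imwrite('pics/over.png',c['image'][:,:,::-1])
c=viewer.read_camera('top');H,S,V=cv2.split(cv2.cvtColor(c['image'],cv2.COLOR_RGB2HSV))
m=(S<60)&(V>130);m[:100]=0
for b,s,ce in blobs(m,80): print('top',s,np.round(rect(c,b,.026),1))
```

```text
shift [-0.008   0.0017  0.0845] rot [ 0.0006 -0.0021 -0.0025] t 10.6 wf [ 0.7 -0.3 -4.6]
[ 320   93   61  174 4987] [ 527.9 -144.2   90.4   28.6  -14.8]
[498 145  29  32 686] [537.4 -57.1  15.8  15.7  17. ]
[ 210  152   40  105 2258] [ 523.1 -204.8   56.    19.7  -15.4]
top [  402   100   158   320 29288] [ 503.3 -357.   558.1  276.    -1.1]
top [506 108  18  32 103] [ 731.6 -413.8   64.1    8.8  -28.7]
top [425 165  15  27 104] [ 631.8 -260.2   52.     7.7  -27. ]
top [377 168  39  18 337] [ 629.8 -199.4   65.1   16.7   75.5]
top [382 182  21  15 133] [ 607.1 -191.5   33.4   23.7   75.4]
top [336 186  28  76 665] [ 549.6 -121.1  129.7   15.6  -14.9]
top [284 212  13  13 129] [556.6 -20.8  20.2  20.1   1.3]
top [368 214  14  34 261] [ 5.389e+02 -1.632e+02  5.550e+01  2.200e+01  3.000e-01]
top [401 236  16  22 105] [ 514.4 -221.6   37.5   17.7  -15.4]
top [267 256   5  51 125] [451.   11.4  82.8   5.2   3.3]
top [385 362  26  58 247] [ 273.6 -206.8  102.6    7.2  -21.3]
```

Request:
nudge_tcp(ticks=[[[-0.004,0.001,0.03],[0,0,-0.002]],[[-0.008,0.0015,0.06],[0,-0.002,-0.002]],[[-0.008,0.0015,0.078],[0,-0.002,-0.002]],[[-0.008,0.0015,0.084],[0,-0.002,-0.002]],[[-0.008,0.0015,0.084],[0,-0.002,-0.002]]])

```text
clock: 11.32
tcp_pos: [0.5604, -0.1824, 0.0461]
orientation: [0.001, 0.129, 0.992, 0.0]
wrist_force: [0.2, -0.4, -4.3]
finger_gap: 0.045
grip_force: 53.4
```

Run:
```python
from h import *
go([.5593,-.1842,.0385],165)
s=env.get_state();print(s['tcp_pos'],s['wrist_force'],s['ft_torque'])
```

```text
shift [ 0.0006 -0.0021  0.0076] rot [0.0004 0.0014 0.0036] t 11.325 wf [ 0.2 -0.4 -4.3]
[ 0.56043153 -0.18237658  0.04610286] [ 0.17759358 -0.35098602 -4.34668584] [-0.03801881  0.01023357  0.03750129]
```

Request:
nudge_tcp(ticks=[[[0,0,0.003],[0,0,0.002]],[[0,0,0.0055],[0,0,0.002]],[[0,0,0.007],[0,0,0.002]],[[0,0,0.007],[0,0,0.002]]])

```text
clock: 11.82
tcp_pos: [0.5604, -0.1835, 0.0391]
orientation: [0.001, 0.131, 0.991, -0.0]
wrist_force: [-0.5, -1.0, -5.1]
finger_gap: 0.0451
grip_force: 53.4
```

Request:
nudge_tcp(ticks=[[[0,0,0.001],[0,0,0]],[[0,0,0.001],[0,0,0]],[[0,0,0.001],[0,0,0]]])

```text
clock: 12.2
tcp_pos: [0.5607, -0.1836, 0.0385]
orientation: [0.001, 0.131, 0.991, -0.0]
wrist_force: [-1.0, -0.0, -0.2]
finger_gap: 0.0453
grip_force: 54.1
```

Request:
nudge_tcp(ticks=[[[-0.001,0.001,0.0005],[0,0,0]],[[-0.003,0.003,0.0005],[0,0,0]],[[-0.005,0.005,0.0005],[0,0,0]],[[-0.007,0.007,0.0005],[0,0,0]],[[-0.009,0.009,0.0005],[0,0,0]],[[-0.010,0.0105,0.0005],[0,0,0]],[[-0.010,0.0115,0.0005],[0,0,0]],[[-0.010,0.0115,0.0005],[0,0,0]]])

```text
clock: 13.2
tcp_pos: [0.5739, -0.176, 0.0385]
orientation: [0.002, 0.131, 0.991, -0.001]
wrist_force: [-2.1, -4.0, 5.4]
finger_gap: 0.0449
grip_force: 54.7
```

Add to h.py:
```python
def st():
    s=env.get_state();a=np.radians(-15);J=np.array([[np.cos(a),np.sin(a)],[-np.sin(a),np.cos(a)]])
    f=np.array(s['wrist_force']);q=s['orientation'];R=Ro.from_quat(np.roll(q,-1)).as_matrix();t=np.array(s['ft_torque'])
    print('t',s['clock'],'tcp jig mm',(J@(np.array(s['tcp_pos'])[:2]*1e3-[547.7,-185.5])).round(2),'z',round(s['tcp_pos'][2]*1e3,2),'F jig',(J@f[:2]).round(1),'Fz',f[2].round(1),'T',t.round(2),'yaw',np.degrees(np.arctan2(R[1,0],R[0,0])).round(2),'tilt',R[:2,2].round(4),'gap',round(s['finger_gap'],4),'grip',round(s['grip_force'],1))
```

```bash
python3 -c "
from h import *
st()"
```

```text
t 13.2 tcp jig mm [22.88 15.97] z 38.54 F jig [-1.  -4.4] Fz 5.4 T [-0.6   0.66  0.09] yaw 164.97 tilt [ 0.0036 -0.0026] gap 0.0449 grip 54.7
```

Request:
nudge_tcp(ticks=[[[0,0,-0.0005],[0,0,0]],[[0,0.0005,-0.0007],[0,0,0]],[[0,0.0015,-0.0007],[0,0,0]],[[0,0.002,-0.0007],[0,0,0]],[[0,0.002,-0.0007],[0,0,0]]])

```text
clock: 13.82
tcp_pos: [0.5741, -0.1732, 0.0385]
orientation: [0.001, 0.131, 0.991, -0.0]
wrist_force: [0.2, -4.3, 1.2]
finger_gap: 0.0448
grip_force: 54.4
```

```bash
python3 -c "
from h import *
st()"
```

```text
t 13.825 tcp jig mm [22.34 18.67] z 38.5 F jig [ 1.3 -4.1] Fz 1.2 T [-0.81 -0.06 -0.07] yaw 165.0 tilt [ 0.0028 -0.001 ] gap 0.0448 grip 54.4
```

Request:
nudge_tcp(ticks=[[[0,0.0005,0],[0,0,0]],[[0,0.001,0],[0,0,0]],[[0,0.0015,0],[0,0,0]],[[0,0.0015,0],[0,0,0]],[[0,0.0015,0],[0,0,0]]])

```text
clock: 14.45
tcp_pos: [0.5741, -0.1731, 0.0386]
orientation: [0.001, 0.131, 0.991, -0.001]
wrist_force: [-1.7, -7.5, 3.0]
finger_gap: 0.0449
grip_force: 54.4
```

```bash
python3 -c "
from h import *
st()"
```

```text
t 14.45 tcp jig mm [22.29 18.83] z 38.59 F jig [ 0.3 -7.7] Fz 3.0 T [-1.59  0.28 -0.05] yaw 164.93 tilt [ 0.002  -0.0033] gap 0.0449 grip 54.4
```

Request:
nudge_tcp(ticks=[[[-0.0005,0,-0.0003],[0,0,0]],[[-0.001,0,-0.0003],[0,0,0]],[[-0.0015,0,-0.0003],[0,0,0]],[[-0.002,0,-0.0003],[0,0,0]],[[-0.0025,0,-0.0003],[0,0,0]],[[-0.003,0,-0.0003],[0,0,0]],[[-0.003,0,-0.0003],[0,0,0]]])

```text
clock: 15.32
tcp_pos: [0.5741, -0.1731, 0.0386]
orientation: [-0.002, 0.131, 0.991, -0.001]
wrist_force: [-8.1, -6.7, 8.2]
finger_gap: 0.0448
grip_force: 55.1
```

```bash
python3 -c "
from h import *
st()"
```

```text
t 15.325 tcp jig mm [22.3  18.82] z 38.56 F jig [-6.1 -8.6] Fz 8.2 T [-1.4   1.57 -0.01] yaw 164.92 tilt [-0.0033 -0.002 ] gap 0.0448 grip 55.1
```

Request:
nudge_tcp(ticks=[[[-0.0005,0,0],[0,0,0]],[[-0.001,0,0],[0,0,0]],[[-0.0015,0,0],[0,0,0]],[[-0.0015,0,0],[0,0,0]],[[-0.0015,0,0],[0,0,0]]])

```text
clock: 15.95
tcp_pos: [0.5741, -0.1731, 0.0385]
orientation: [-0.003, 0.131, 0.991, -0.001]
wrist_force: [-12.2, -6.8, 10.7]
finger_gap: 0.0446
grip_force: 55.5
```

```bash
python3 -c "
from h import *
st()"
```

```text
t 15.95 tcp jig mm [22.31 18.82] z 38.53 F jig [-10.1  -9.7] Fz 10.7 T [-1.17  2.28  0.09] yaw 164.93 tilt [-0.0058 -0.0015] gap 0.0446 grip 55.5
```

x hasn't moved at all, so this could be friction rather than the fence. I'll take weight off the plate and see whether it slides.

Request:
nudge_tcp(ticks=[[[0,-0.001,-0.0005],[0,0,0]],[[0,-0.001,-0.001],[0,0,0]],[[0,-0.001,-0.0015],[0,0,0]],[[0,-0.001,-0.0015],[0,0,0]]])

```text
clock: 16.45
tcp_pos: [0.5743, -0.1732, 0.0386]
orientation: [-0.003, 0.131, 0.991, -0.0]
wrist_force: [-7.9, -5.6, 2.8]
finger_gap: 0.0448
grip_force: 54.3
```

```bash
python3 -c "
from h import *
st()
cv2.imwrite('pics/c1.png',cv2.resize(viewer.read_camera('top')['image'][150:260,320:460,::-1],None,fx=5,fy=5,interpolation=2))"
```

```text
t 16.45 tcp jig mm [22.53 18.75] z 38.64 F jig [-6.2 -7.4] Fz 2.8 T [-1.01  1.38  0.03] yaw 164.96 tilt [-0.0055  0.0003] gap 0.0448 grip 54.3
```

View pics/c1.png

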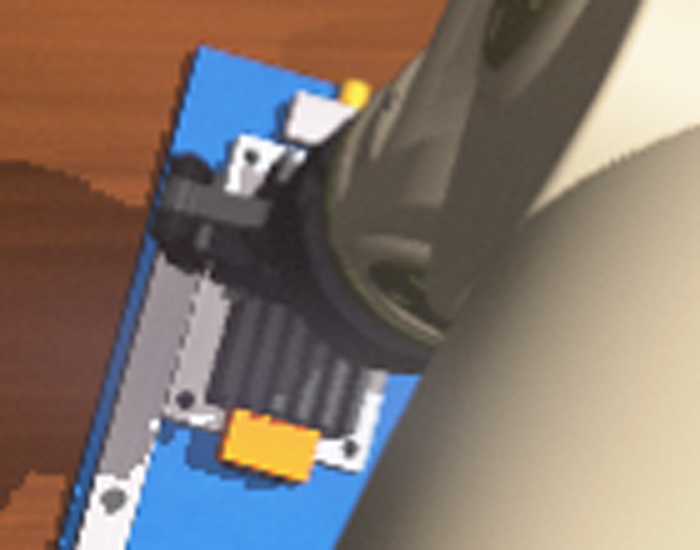

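The view shows the flange with its plug at (270,445), against the long fence with no gap. Its front corner is at (238,135), and the short fence's end corner is at about (280,138). I'm measuring the gap between those.

Run:
```python
from h import *
c=viewer.read_camera('top');a=np.radians(-15);J=np.array([[np.cos(a),np.sin(a)],[-np.sin(a),np.cos(a)]])
for n,p,z in(('front+y',(238,135),.024),('fence end in',(280,138),.026),('fence end out',(292,90),.026),('back+y',(165,418),.024),('back-y',(360,470),.024)):
    print(n,(J@(onplane(c,[[320+p[0]/5-.4,150+p[1]/5-.4]],z)[0]*1e3-[547.7,-185.5])).round(1))
# brightness profiles along jig x at several jig y at z=.024
P=lambda x,y,z:cv2.projectPoints(np.array([[*(J.T@np.array([x,y])/1e3+[.5477,-.1855]),z]]),cv2.Rodrigues(np.array(c['R']))[0],np.array(c['t']),c['K'],np.array(c['D']))[0].ravel()
for y in(44,36,33,30,27):
    out=[]
    for x in np.arange(62,92,1.5):
        u=P(x,y,.025);v=cv2.getRectSubPix(c['image'],(1,1),tuple(map(float,u)))[0,0];out.append(f'{v[0]}/{v[2]}')
    print(y,*out)
```

```text
front+y [70.9 55. ]
fence end in [73.5 41.2]
fence end out [90.7 41.5]
back+y [-28.9  53.3]
back-y [-27.3 -14.8]
44 230/233 242/246 246/249 249/251 250/252 248/251 211/237 111/191 57/160 61/178 61/189 59/172 55/154 54/142 56/150 58/168 65/200 69/231 72/234 72/233
36 103/101 111/109 117/116 122/123 135/137 139/149 133/157 105/135 90/90 173/168 231/228 245/242 245/241 245/241 244/240 244/240 244/240 243/239 237/237 203/232
33 47/42 55/52 71/69 113/115 168/173 213/222 202/218 99/133 104/115 176/170 235/230 245/241 245/241 245/241 245/241 244/240 244/240 244/240 242/239 215/233
30 50/46 49/44 47/44 45/41 47/43 52/55 58/69 58/66 72/71 166/161 228/225 244/240 245/241 245/241 246/241 245/241 244/240 243/239 238/237 207/230
27 56/56 54/53 51/49 48/45 47/43 47/42 47/42 47/43 49/45 82/76 138/130 199/191 236/232 243/239 245/241 245/241 244/240 244/240 244/240 224/226
```

The front edge is at jig x of about 72 and the fence face is at 75, so about 3 mm of gap remains. I'll unload it further and ease the long-fence push so that it slides.

Request:
nudge_tcp(ticks=[[[0,-0.0005,-0.0003],[0,0,0]],[[0,-0.001,-0.0006],[0,0,0]],[[0,-0.0015,-0.0008],[0,0,0]],[[0,-0.0015,-0.0008],[0,0,0]],[[0,-0.0015,-0.0008],[0,0,0]]])

```text
clock: 17.18
tcp_pos: [0.5774, -0.1743, 0.0403]
orientation: [0.0, 0.13, 0.991, 0.001]
wrist_force: [-1.1, -0.4, -5.9]
finger_gap: 0.0447
grip_force: 53.4
```

```bash
python3 -c "
from h import *
st()"
```

```text
t 17.175 tcp jig mm [25.79 18.53] z 40.35 F jig [-0.9 -0.7] Fz -5.9 T [0.15 0.25 0.01] yaw 165.03 tilt [0.0011 0.0011] gap 0.0447 grip 53.4
```

Request:
nudge_tcp(ticks=[[[-0.0005,0,-0.0002],[0,0,0]],[[-0.001,0,-0.0004],[0,0,0]],[[-0.001,0,-0.0004],[0,0,0]],[[-0.001,0,-0.0004],[0,0,0]]])

```text
clock: 17.68
tcp_pos: [0.5776, -0.1744, 0.0407]
orientation: [-0.0, 0.13, 0.991, 0.001]
wrist_force: [-4.4, 3.0, -6.0]
finger_gap: 0.0452
grip_force: 53.3
```

```bash
python3 -c "
from h import *
st()"
```

```text
t 17.675 tcp jig mm [26.02 18.45] z 40.75 F jig [-5.   1.7] Fz -6.0 T [0.81 0.92 0.01] yaw 165.02 tilt [-0.0002  0.0014] gap 0.0452 grip 53.3
```

Request:
nudge_tcp(ticks=[[[0.001,0,0],[0,0,0]],[[0.001,0,0.0005],[0,0,0]],[[0.001,0,0.001],[0,0,0]],[[0.001,0,0.0015],[0,0,0]],[[0.001,0,0.002],[0,0,0]],[[0.001,0,0.0022],[0,0,0]],[[0.001,0,0.0022],[0,0,0]]])

```text
clock: 18.55
tcp_pos: [0.5772, -0.1753, 0.0395]
orientation: [0.001, 0.131, 0.991, -0.0]
wrist_force: [-4.8, 1.8, -2.7]
finger_gap: 0.045
grip_force: 53.8
```

```bash
python3 -c "
from h import *
st()"
```

```text
t 18.55 tcp jig mm [25.91 17.48] z 39.49 F jig [-5.1  0.5] Fz -2.7 T [ 0.4   1.11 -0.09] yaw 164.97 tilt [ 0.0012 -0.001 ] gap 0.045 grip 53.8
```

Request:
nudge_tcp(ticks=[[[0.001,0,0],[0,0,0]],[[0.0015,0,0.0003],[0,0,0]],[[0.0015,0,0.0006],[0,0,0]],[[0.0015,0,0.0006],[0,0,0]]])

```text
clock: 19.05
tcp_pos: [0.5771, -0.1752, 0.0389]
orientation: [0.002, 0.131, 0.991, -0.0]
wrist_force: [-1.2, -0.1, -4.8]
finger_gap: 0.0449
grip_force: 53.6
```

```bash
python3 -c "
from h import *
st()"
```

```text
t 19.05 tcp jig mm [25.74 17.51] z 38.86 F jig [-1.1 -0.4] Fz -4.8 T [-0.05  0.2  -0.04] yaw 164.99 tilt [ 0.0035 -0.0014] gap 0.0449 grip 53.6
```

Request:
nudge_tcp(ticks=[[[0,0,0.0003],[0,0,0]],[[0,0,0.0006],[0,0,0]],[[0,0,0.0006],[0,0,0]]])

```text
clock: 19.42
tcp_pos: [0.5772, -0.1752, 0.0385]
orientation: [0.002, 0.131, 0.991, -0.0]
wrist_force: [0.5, -1.7, -1.9]
finger_gap: 0.0447
grip_force: 53.9
```

```bash
python3 -c "
from h import *
st()"
```

```text
t 19.425 tcp jig mm [25.8  17.57] z 38.52 F jig [ 0.9 -1.5] Fz -1.9 T [-0.05  0.01 -0.  ] yaw 165.0 tilt [ 0.0037 -0.0013] gap 0.0447 grip 53.9
```

Request:
nudge_tcp(ticks=[[[-0.0005,0.0005,-0.0001],[0,0,0]],[[-0.001,0.001,-0.0002],[0,0,0]],[[-0.0015,0.0015,-0.0003],[0,0,0]],[[-0.0015,0.002,-0.0003],[0,0,0]],[[-0.0015,0.0025,-0.0003],[0,0,0]],[[-0.0015,0.0025,-0.0003],[0,0,0]]])

```text
clock: 20.18
tcp_pos: [0.5776, -0.174, 0.0386]
orientation: [0.0, 0.131, 0.991, -0.001]
wrist_force: [-4.9, -5.4, 2.9]
finger_gap: 0.0449
grip_force: 54.4
```

```bash
python3 -c "
from h import *
st(); go([.5772,-.1752,.0385],165)"
```

```text
t 20.175 tcp jig mm [25.89 18.8 ] z 38.59 F jig [-3.4 -6.4] Fz 2.9 T [-1.06  1.02 -0.14] yaw 164.92 tilt [ 0.0004 -0.003 ] gap 0.0449 grip 54.4
shift [ 0.0001 -0.0012  0.0001] rot [-0.0028  0.0012 -0.0014] t 20.175 wf [-4.9 -5.4  2.9]
```

Request:
nudge_tcp(ticks=[[[0,0.0005,-0.0001],[0,0,0]],[[-0.0005,0.001,-0.0002],[0,0,0]],[[-0.001,0.0015,-0.0003],[0,0,0]],[[-0.0015,0.002,-0.0003],[0,0,0]],[[-0.0015,0.002,-0.0003],[0,0,0]]])

```text
clock: 20.8
tcp_pos: [0.5776, -0.1739, 0.0387]
orientation: [-0.001, 0.132, 0.991, -0.003]
wrist_force: [-10.6, -10.6, 4.1]
finger_gap: 0.0448
grip_force: 54.6
```

```bash
python3 -c "
from h import *
st()"
```

```text
t 20.8 tcp jig mm [25.86 18.94] z 38.7 F jig [ -7.5 -13. ] Fz 4.1 T [-2.04  2.03  0.07] yaw 164.86 tilt [-0.0034 -0.0057] gap 0.0448 grip 54.6
```

Request:
nudge_tcp(ticks=[[[-0.0003,-0.0003,-0.0002],[-0.002,0,0]],[[-0.0006,-0.0006,-0.0003],[-0.004,0.002,0]],[[-0.0008,-0.0008,-0.0003],[-0.005,0.004,0]],[[-0.0008,-0.0008,-0.0003],[-0.005,0.004,0]],[[-0.0008,-0.0008,-0.0003],[-0.005,0.004,0]]])

```text
clock: 21.42
tcp_pos: [0.5775, -0.174, 0.0386]
orientation: [-0.004, 0.132, 0.991, 0.0]
wrist_force: [-10.9, -7.7, 4.2]
finger_gap: 0.045
grip_force: 54.5
```

```bash
python3 -c "
from h import *
st(); go([.5772,-.1752,.0385],165)"
```

```text
t 21.425 tcp jig mm [25.82 18.84] z 38.56 F jig [ -8.5 -10.3] Fz 4.2 T [-1.78  2.14 -0.08] yaw 164.87 tilt [-0.0072  0.0017] gap 0.045 grip 54.5
shift [-0.     -0.0013  0.0001] rot [-0.0002 -0.0074 -0.0022] t 21.425 wf [-10.9  -7.7   4.2]
```

Request:
nudge_tcp(ticks=[[[-0.0003,0,-0.0001],[0,-0.003,0]],[[-0.0006,0,-0.0003],[0,-0.006,0]],[[-0.0008,0,-0.0004],[0,-0.007,0]],[[-0.0008,0,-0.0004],[0,-0.007,0]],[[-0.0008,0,-0.0004],[0,-0.007,0]]])

```text
clock: 22.05
tcp_pos: [0.5776, -0.174, 0.0385]
orientation: [-0.001, 0.132, 0.991, 0.0]
wrist_force: [-13.0, -8.0, 3.4]
finger_gap: 0.0446
grip_force: 54.5
```

```bash
python3 -c "
from h import *
st(); go([.5772,-.1752,.0385],165)"
```

```text
t 22.05 tcp jig mm [25.91 18.82] z 38.54 F jig [-10.5 -11.1] Fz 3.4 T [-1.75  2.3  -0.06] yaw 164.87 tilt [-0.0019  0.0003] gap 0.0446 grip 54.5
shift [ 0.0001 -0.0012  0.    ] rot [-0.0002 -0.0019 -0.0023] t 22.05 wf [-13.   -8.    3.4]
```

Both fences now read about 10 N with the tool level. I'll hold for a moment to check that it's steady, and confirm the seating numerically from the top camera.

Request:
nudge_tcp(ticks=[[[0,0,0],[0,0,0]],[[0,0,0],[0,0,0]],[[0,0,0],[0,0,0]],[[0,0,0],[0,0,0]],[[0,0,0],[0,0,0]],[[0,0,0],[0,0,0]]], quiet=true)

```text
ok
```

Run:
```python
from h import *
st()
c=viewer.read_camera('top');a=np.radians(-15);J=np.array([[np.cos(a),np.sin(a)],[-np.sin(a),np.cos(a)]])
P=lambda x,y,z:cv2.projectPoints(np.array([[*(J.T@np.array([x,y])/1e3+[.5477,-.1855]),z]]),cv2.Rodrigues(np.array(c['R']))[0],np.array(c['t']),c['K'],np.array(c['D']))[0].ravel()
pr=lambda pts:' '.join('%d/%d'%tuple(cv2.getRectSubPix(c['image'],(1,1),tuple(map(float,P(*q,.025))))[0,0][[0,2]]) for q in pts)
for y in(48,44,38,36,34,32): print('y',y,pr([(x,y) for x in np.arange(66,84,1.5)]))
for y in(30,0,-10): print('back y',y,pr([(x,y) for x in np.arange(-33,-17,1.5)]))
for x in(60,-20,-10,0): print('x',x,pr([(x,y) for y in np.arange(46,64,1.5)]))
H,S,V=cv2.split(cv2.cvtColor(c['image'],cv2.COLOR_RGB2HSV))
m=(S<60)&(V>130);m[:50]=0
for b,s,ce in blobs(m,80):
    if s[0]<300: print(s,np.round(rect(c,b,.026),1))
st()
```

```text
t 22.8 tcp jig mm [25.89 18.81] z 38.55 F jig [ -9.7 -10.5] Fz 3.8 T [-1.79  2.42 -0.03] yaw 164.87 tilt [-0.0019  0.0002] gap 0.0447 grip 54.5
y 48 117/113 92/91 115/116 185/190 243/247 239/249 149/234 81/230 74/236 74/235 74/236 72/235
y 44 199/198 236/239 244/247 249/252 249/251 235/245 168/213 80/195 60/177 57/160 54/143 54/144
y 38 86/82 84/82 87/85 98/97 117/118 165/169 206/205 221/217 241/236 239/234 229/223 223/219
y 36 110/108 113/111 118/117 127/128 129/130 135/136 171/167 216/211 245/242 245/241 245/241 244/241
y 34 74/71 87/84 114/113 160/165 193/200 202/206 205/205 219/213 245/241 245/241 245/241 245/240
y 32 44/39 47/43 69/68 117/120 159/164 187/190 216/210 235/231 243/239 245/241 245/242 245/241
back y 30 183/61 250/64 247/66 249/71 249/73 249/74 249/73 248/75 248/75 248/76 246/75
back y 0 83/228 97/222 89/228 76/216 68/140 105/108 214/211 248/251 247/247 236/226 202/187
back y -10 74/235 76/234 77/235 78/235 79/197 121/158 239/242 248/251 217/224 143/147 104/105
x 60 187/177 189/179 188/178 237/238 249/251 223/225 152/157 87/112 82/144 67/117 54/84 51/62
x -20 153/149 110/109 99/99 120/118 162/157 189/183 147/143 149/146 153/149 154/152 154/152 153/150
x -10 187/180 187/180 184/177 183/176 184/177 165/159 143/140 153/149 150/147 152/148 152/149 151/148
x 0 186/179 185/178 183/177 184/178 182/175 170/164 150/145 150/145 152/148 154/150 154/149 152/146
[ 239   59   39   40 1232] [798.5  39.6  71.   66.1   1.3]
[284 212  13  13 129] [556.6 -20.8  20.2  20.1   1.3]
[267 256   5  51 127] [451.   11.4  82.8   5.2   3.3]
t 22.85 tcp jig mm [25.93 18.82] z 38.57 F jig [ -9.5 -10.8] Fz 2.7 T [-1.77  2.36 -0.07] yaw 164.87 tilt [-0.0018  0.0003] gap 0.0447 grip 54.5
```

The gap at the short fence has closed: the front edge is at jig x of 75 and the back edge at -25. The long side is flush, the forces are steady and the bystanders haven't moved.

```bash
python3 -c "
from workcell import env, viewer
print(env.hand_in())"
```

```text
the job is handed in; nothing more can be done
None
```

The job is handed in at 22.9 s, with the rectifier still gripped in the jig's corner, fins up and plug pointing away from the short fence; by the wrist readings and top camera it sits against both fences at about 10 N each, less any plate friction, and the spray can, screwdriver and socket are unmoved (the first grip rode up onto the fin tops at under 11 N and was redone lower).

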